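# Find the full cocoa sample tin by feel and tip it out for grading

## Task

One of the three closed tins on the black mat holds the full sample of three cocoa tablets, the other two only one: lift a tin clear of the mat and tilt it gently with its yellow-flap mouth upward, feeling how much weight slides to the back, to find the full one. Tip the whole full sample out through the flap into the empty green tray, let nothing else go into the tray, and finish with all three tins standing upright on the mat. Leave the brush and the jar where they are.

Things in the scene. Friction and masses are not known exactly. Their poses are not given: they have to be found in the camera images.
- tin_a: opaque grey tin 150 long (x) x 66 wide (y) x 67 high; starts at the mat's -y end. On its roof a wooden grip block 18 (x) x 50 (y), from 67 to 109 above the underside: grip its broad faces, along x. Origin: centre of underside. +x end closed; the whole -x end is the mouth (yellow roof edge) behind a yellow flap hung from the roof, swinging freely outward. Walls, floor 3.5 thick; tin_b, tin_c alike
- tin_b: starts in the middle, looks as tin_a. Inside the tins: cocoa tablets, discs 54 across, 18 thick, 50 g each, a stack of three in one tin (which one changes), one in each other. They start 43 from the origin towards the mouth; mouth up 30 to 35 degrees all slide 87 to the closed end (first movement near 10) and stay there when level; mouth down, the first may leave from 15 degrees, all by 45 to 55
- tin_c: starts at the mat's +y end, looks as tin_a. Each tin weighs 175 to 350 g empty, all different, so the weight alone does not tell the fill. When the tablets slide to the closed end the moment about the tin's y changes by about 0.1 to 0.13 N m in the full tin, 0.03 to 0.05 N m in the others
- mat: black rubber mat, fixed, 190 (x) x 280 (y) x 6 thick, with three grey parking marks 90 apart along its y; origin centre of its underside, z up. The tins start on the marks, 6 above the table, their axes parallel to the mat's
- tray: empty green grading tray, fixed, outside 250 (x) x 200 (y) x 40 high, walls and floor 8 thick, printed with dark round spots; origin centre of its underside, z up. The two other green boards are full of beans and not meant
- brush: bystander: hand brush 170 long lying between mat and tray along x, origin under its middle
- jar: bystander: amber glass sample jar, 72 across, 105 high, origin centre of its underside

How it is judged:
By the outcome, as a careful person would: the job done as asked, in the order asked, and still so for the second after the job is handed in, with the robot touching nothing.
It also fails if it takes over 72 s, if anything falls off the work surface, if the arm or the gripper's body presses on something with over 40 N, if the wrist force passes 120 N, or if a joint passes its speed limit or range.

## Robot

A 6-joint arm with a two-finger parallel gripper is mounted at the origin on the work surface. World frame = base frame: x ahead of the robot, y to its left, z up, the work surface at z = 0. Lengths are in m, angles in rad, forces in N, time in s.
With the tool pointing down it reaches from about 0.275 to 0.825 m from the base axis. Payload 5.2 kg.
Tool frame: the origin (TCP) lies midway between the tips of the shut fingers; the grasp point (between the pads) lies 19 mm behind it; z points along the fingers, y is the line along which they close (so a half turn about z gives the same grasp; the last joint's range is limited). The gripper opens to 93 mm and grips with 3 to 60 N. Pads are 15 mm wide; open, the fingers measure 128 mm over their backs; the gripper's body (75 mm by 188 mm) begins 65 mm behind the grasp point.
Start: joints at [1.124, 0.259, 1.535, -0, 1.348, -0.203], TCP at [0.133, 0.534, 0.219] pointing down, gripper open.
Joint ranges: [-3.14, 3.14], [-0.91, 2.08], [0.19, 2.58], [-1.22, 4.36], [0.22, 2.71], [-3.12, 3.12]. Speed limits (rad/s): [2.57, 2.57, 3.14, 3.14, 3.14, 3.14].

## Interface

Orientations are given as [roll, pitch, yaw] about the fixed x, y, z axes, in that order (R = Rz(yaw) Ry(pitch) Rx(roll)).
In Python, from station import env, camera, camera_model, ticket gives the robot as it stands.
- The arm moves only by the shell command python3 -m pendant 'ROWS' [OPENING]. ROWS is JSON, a list that holds one entry, the list of rows, each a list of 6 numbers: the shift along the world's x, y, z in mm, then the turn, a rotation vector about the world's x, y, z in rad. A call has 1 to 8 rows; each row shifts and turns the commanded pose from where the row before left it; what a row does not reach is not made up. A row lasts 1/12 s, in which the tool goes at most 41.7 mm and 7.16 degrees, less where a joint would pass 70% of its speed; a pose out of reach is approached as far as the arm can. A call with a gripper value outside its range is refused whole. OPENING is the closure in counts, from 0 (fully open) to 255 (shut), set as the call begins (- or left out, the last holds). The fingers move at their own pace and stop on an object; the grip force is fixed at half the most. Time passes only in rows, so rows that do not move let the fingers close. It gives the time, the measured TCP pose, the force, the opening and the grip force at its end, in the units of the state.
- env.state(): the state, without advancing time (a new reading comes with each control period).
- camera(name): name is "side" or "top" or "wrist"; returns (picture, depth): 400x640x3 uint8, red, green, blue; 400x640 float32, m along the optical axis (not along the pixel's ray), 0 where there is no reading.
- camera_model(name): a dict with "intrinsics" (3x3 intrinsics, pixels), "D" ([k1, k2, p1, p2, k3] as OpenCV has them; the pictures are not rectified), "R" (3x3) and "t" (3): a world point X has camera coordinates R X + t. Camera axes: x right, y down, z forward; pixel columns grow to the right and rows downward; lengths in m; the calibration is good to about 2 mm. A picture is of the moment at which its call begins: read the wrist's pose just before it. camera_model takes no time and is no camera call; for the wrist camera it gives the pose at the moment of the call.
- ticket.finish_job(): hands the job in; it is judged then, once.
The state is a dict: "time_s": time; "joints": joint angles; "qd": joint speeds; "joint_torque": joint torques, N m; "tool_pos": TCP position; "tool_rot": TCP orientation; "contact_force": force on the tool from outside, world axes, zero at the start; "wrist_torque": the same for the moment, N m; "gripper_width": finger opening in m; "gripper_force": force on a finger pad.
Only numpy, scipy, OpenCV 4.12 (cv2) and the standard library are available. Lean on these libraries where they do the work, as an engineer would, in place of code of your own. Each camera call takes 0.05 s, during which the arm holds its last target. There are 200 camera calls.

## Working session

There is one attempt and no reset: what is moved stays moved. The work goes in short steps, Python scripts to look and compute and a shell command to move; the robot and the scene stay as the last step left them, time stands still between calls to the robot, and variables do not carry over. Pictures are saved under pics/ and viewed, at most 10 in all, crops included, and the job is handed in when it is done.

```bash
ls; mkdir -p pics; python3 - <<'E'
from station import env,camera,camera_model
import cv2,numpy as np
s=env.state();print({k:np.round(v,3).tolist() for k,v in s.items()})
for n in ("top","side"):
    p,d=camera(n); cv2.imwrite(f"pics/{n}0.png",p[:,:,::-1]); np.savez(f"{n}0.npz",p=p,d=d,**{k:np.array(v) for k,v in camera_model(n).items()})
    m=camera_model(n);print(n,{k:np.round(v,3).tolist() for k,v in m.items()})
E
```

```text
pics
{'time_s': 0.0, 'joints': [1.124, 0.259, 1.536, 0.0, 1.348, -0.203], 'qd': [0.001, 0.001, -0.001, -0.0, 0.001, -0.0], 'joint_torque': [-0.001, -43.732, -28.4, 0.072, 0.041, -0.0], 'tool_pos': [0.132, 0.533, 0.218], 'tool_rot': [-3.14, -0.0, 2.898], 'contact_force': [0.711, 0.805, 0.031], 'wrist_torque': [-0.008, 0.016, -0.007], 'gripper_force': 0.0, 'gripper_width': 0.093}
top {'intrinsics': [[400.898, 0.0, 317.177], [0.0, 400.898, 195.919], [0.0, 0.0, 1.0]], 'D': [-0.045, 0.0, 0.0, 0.0, 0.0], 'R': [[0.028, -1.0, -0.01], [-0.996, -0.027, -0.082], [0.082, 0.012, -0.997]], 't': [-0.01, 0.607, 0.883]}
side {'intrinsics': [[455.394, 0.0, 318.888], [0.0, 455.394, 189.758], [0.0, 0.0, 1.0]], 'D': [-0.12, 0.0, 0.0, 0.0, 0.0], 'R': [[0.937, -0.349, -0.027], [-0.204, -0.482, -0.852], [0.284, 0.804, -0.523]], 't': [-0.582, 0.167, 0.831]}
```

View pics/top0.png

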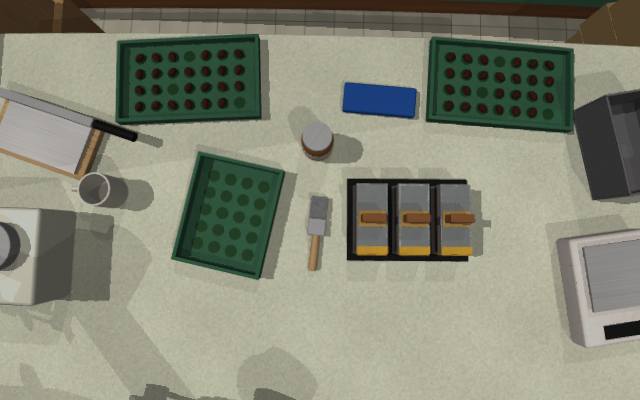

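View pics/side0.png

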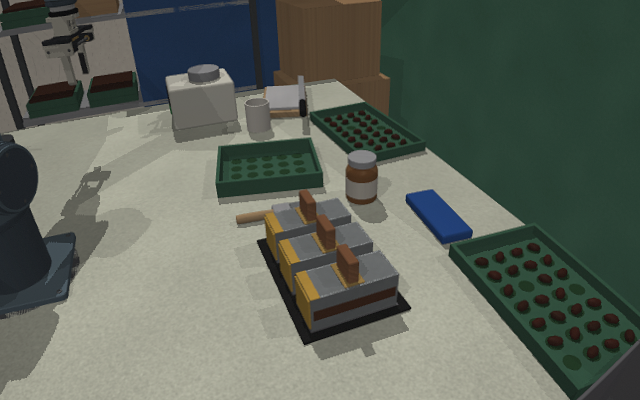

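The top view shows the empty tray at about (230,215), the brush at (317,232), the jar at (317,140), and the mat at (408,220). The three tins' grips are at about (375,218), (416,218) and (459,218), with the yellow mouths toward the robot (−x). Next I'll measure these.

```bash
cat > h.py <<'E'
import cv2,numpy as np
def ray(f,px,z):
    px=np.array(px,float).reshape(-1,1,2)
    u=cv2.undistortPoints(px,f['intrinsics'],f['D']).reshape(-1,2)
    d=np.c_[u,np.ones(len(u))]@f['R']; c=-f['R'].T@f['t']
    return c+d*((z-c[2])/d[:,2])[:,None]
def rect(xy):
    (cx,cy),(w,h),a=cv2.minAreaRect((np.asarray(xy)[:,:2]*1000).astype(np.float32))
    return [round(v,1) for v in (cx,cy,w,h,a)]
def big(m,box,n=1,amin=40):
    z=np.zeros(m.shape,np.uint8);x0,y0,x1,y1=box;z[y0:y1,x0:x1]=m[y0:y1,x0:x1]*255
    cs=[c for c in cv2.findContours(z,cv2.RETR_EXTERNAL,cv2.CHAIN_APPROX_NONE)[0] if cv2.contourArea(c)>amin]
    return sorted(cs,key=cv2.contourArea)[::-1][:n]
E
python3 - <<'E'
from h import *
f=dict(np.load('top0.npz'));hsv=cv2.cvtColor(f['p'],cv2.COLOR_RGB2HSV);H,S,V=[hsv[...,i].astype(int) for i in range(3)]
t=big((H>60)&(H<95)&(S>70),(165,140,295,290))[0]; print('tray rim',rect(ray(f,t,.04)))
b=big(((H<15)&(S>90)&(V>60)),(350,200,490,235),3)
for c in b: print('grip',c.reshape(-1,2).min(0),c.reshape(-1,2).max(0),rect(ray(f,c,.115)))
y=big((H>17)&(H<28)&(S>150),(350,235,490,262),3)
for c in y: print('yellow',c.reshape(-1,2).min(0),c.reshape(-1,2).max(0),rect(ray(f,c,.073)))
m=big((V<45),(340,170,485,270),1);
for c in m: print('black',rect(ray(f,c,.006)))
d=f['d']
for n,(x0,y0,x1,y1) in dict(jar=(295,115,340,165),grips=(350,205,490,235)).items():
    print(n,np.percentile(d[y0:y1,x0:x1],[0,5,50,95]))
print('brush',ray(f,[(317,197),(318,232),(313,270),(309,232),(327,232),(325,215),(308,215)],.02).round(3).tolist())
print('jar top',ray(f,(317,134),.105).round(3))
# depth-based cloud of grip tops
K=f['intrinsics'];vv,uu=np.mgrid[0:400,0:640]
u=cv2.undistortPoints(np.c_[uu.ravel(),vv.ravel()].astype(float).reshape(-1,1,2),K,f['D']).reshape(-1,2)
P=((np.c_[u,np.ones(len(u))]*d.reshape(-1,1))-f['t'])@f['R'];P=P.reshape(400,640,3)
np.save('P.npy',P)
z=P[...,2]
for c in big(z>.098,(345,195,490,240),3): 
    mk=np.zeros(z.shape,np.uint8);cv2.drawContours(mk,[c],-1,1,-1);q=P[(mk>0)&(z>.098)];print('griptop',len(q),q.mean(0).round(4),rect(q))
for c in big((z>.06)&(z<.09),(345,170,490,265),5): 
    mk=np.zeros(z.shape,np.uint8);cv2.drawContours(mk,[c],-1,1,-1);q=P[(mk>0)&(z>.06)&(z<.09)];print('roof',len(q),q.mean(0).round(4),rect(q))
E
```

```text
tray rim [558.6, 204.1, 202.0, 248.2, 78.5]
grip [445 214] [474 222] [562.0, -285.7, 16.3, 59.6, 1.5]
grip [404 214] [430 222] [559.7, -198.9, 16.2, 53.2, 1.5]
grip [361 214] [386 221] [558.4, -110.4, 14.2, 50.9, 1.5]
yellow [356 246] [388 255] [489.7, -113.9, 19.0, 68.1, 1.5]
yellow [395 247] [430 255] [490.8, -200.0, 16.9, 74.8, 1.4]
yellow [434 247] [471 255] [493.0, -285.5, 16.9, 79.5, 1.4]
black [560.0, -201.1, 186.5, 275.4, 1.4]
jar [0.         0.83746725 0.94003484 0.95082107]
grips [0.         0.81234644 0.85457784 0.92646937]
brush [[0.605, 0.007, 0.02], [0.525, 0.002, 0.02], [0.44, 0.011, 0.02], [0.525, 0.023, 0.02], [0.526, -0.018, 0.02], [0.564, -0.013, 0.02], [0.563, 0.026, 0.02]]
jar top [[0.73  0.009 0.105]]
griptop 237 [ 0.562  -0.2886  0.1167] [552.8, -160.5, 18.8, 314.0, 4.2]
griptop 228 [ 0.561  -0.1992  0.1171] [552.9, -114.8, 21.0, 223.4, 5.3]
griptop 223 [ 0.5593 -0.1113  0.1173] [553.0, -70.0, 21.9, 135.7, 8.6]
roof 1997 [ 0.5575 -0.1122  0.0727] [558.0, -113.0, 152.3, 65.3, 1.2]
roof 2117 [ 0.56   -0.2897  0.0723] [560.7, -292.4, 153.1, 69.6, 1.0]
roof 2019 [ 0.5585 -0.2001  0.0725] [560.1, -201.9, 152.9, 67.7, 0.1]
```

```bash
R='x'; 
python3 -m pendant '[[[21,-32,0,0,0,-0.065],[21,-32,0,0,0,-0.065],[21,-32,0,0,0,-0.065],[21,-32,0,0,0,-0.065],[21,-32,0,0,0,-0.065],[21,-32,0,0,0,-0.065],[21,-32,0,0,0,-0.065],[21,-32,0,0,0,-0.065]]]' 0
python3 -m pendant '[[[21,-32,0,0,0,-0.065],[21,-32,0,0,0,-0.065],[21,-32,0,0,0,-0.065],[21,-32,0,0,0,-0.065],[21,-32,0,0,0,-0.065],[21,-32,0,0,0,-0.065],[21,-32,0,0,0,-0.065],[21,-32,0,0,0,-0.065]]]'
python3 -m pendant '[[[21,-32,0,0,0,-0.065],[21,-32,0,0,0,-0.065],[21,-32,0,0,0,-0.065],[21,-32,0,0,0,-0.065],[0,0,0,0,0,0],[0,0,0,0,0,0]]]'
```

```text
time_s: 0.77
tool_pos: [0.301, 0.2761, 0.2185]
tool_rot: [-3.141, -0.0, 2.375]
contact_force: [0.8, 0.2, -0.3]
gripper_width: 0.0929
gripper_force: 0.0
time_s: 1.43
tool_pos: [0.4691, 0.0199, 0.2184]
tool_rot: [-3.141, -0.0, 1.854]
contact_force: [0.3, 1.3, 0.7]
gripper_width: 0.0928
gripper_force: 0.0
time_s: 1.93
tool_pos: [0.5529, -0.1079, 0.2174]
tool_rot: [-3.14, -0.001, 1.595]
contact_force: [-0.3, 0.8, -0.6]
gripper_width: 0.0931
gripper_force: 0.0
```

```bash
python3 -m pendant '[[[2,-2,-20,0,0,0],[2,-1,-25,0,0,-0.002],[2,-1,-30,0,0,0],[0,0,-30,0,0,0],[0,0,-20,0,0,0],[0,0,-11,0,0,0],[0,0,0,0,0,0],[0,0,0,0,0,0]]]'
python3 -m pendant '[[[0,0,0,0,0,0],[0,0,0,0,0,0],[0,0,0,0,0,0],[0,0,0,0,0,0],[0,0,0,0,0,0],[0,0,0,0,0,0],[0,0,0,0,0,0]]]' 255
```

```text
time_s: 2.6
tool_pos: [0.5585, -0.1094, 0.083]
tool_rot: [-3.141, -0.0, 1.597]
contact_force: [-0.3, 0.1, 0.4]
gripper_width: 0.0933
gripper_force: 0.0
time_s: 3.18
tool_pos: [0.5588, -0.1103, 0.0828]
tool_rot: [3.141, 0.0, 1.596]
contact_force: [-0.3, -0.3, 0.5]
gripper_width: 0.0511
gripper_force: 0.0
```

```bash
python3 - <<'E'
from station import env
s=env.state();print(s['contact_force'],s['wrist_torque'],s['gripper_width'])
E
```

```text
[-0.31633081 -0.28091201  0.54820901] [-0.02795088  0.10241682 -0.01264647] 0.05112602971984193
```

```bash
cat > q.py <<'E'
from station import env
import numpy as np
s=env.state();print('F',np.round(s['contact_force'],2),'T',np.round(s['wrist_torque'],3),'w',round(s['gripper_width'],4),'gf',round(s['gripper_force'],1),'rot',np.round(s['tool_rot'],3),'pos',np.round(s['tool_pos'],4),'j',np.round(s['joints'],2))
E
python3 -m pendant '[[[0,0,0,0,0,0],[0,0,0,0,0,0],[0,0,0,0,0,0],[0,0,0,0,0,0],[0,0,0,0,0,0],[0,0,0,0,0,0],[0,0,0,0,0,0],[0,0,0,0,0,0]]]'
python3 -m pendant '[[[0,0,5,0,0,0],[0,0,10,0,0,0],[0,0,20,0,0,0],[0,0,25,0,0,0],[0,0,25,0,0,0],[0,0,20,0,0,0],[0,0,10,0,0,0],[0,0,5,0,0,0]]]'
for i in 1 2 3 4; do
python3 -m pendant '[[[0,0,0,0,0,0],[0,0,0,0,0,0]]]' >/dev/null; python3 q.py; done
```

```text
time_s: 3.85
tool_pos: [0.5588, -0.1103, 0.0826]
tool_rot: [3.141, 0.0, 1.596]
contact_force: [0.9, 0.5, -0.5]
gripper_width: 0.0176
gripper_force: 30.0
time_s: 4.52
tool_pos: [0.5594, -0.1105, 0.2049]
tool_rot: [3.139, 0.001, 1.596]
contact_force: [-0.3, -0.7, -3.6]
gripper_width: 0.0173
gripper_force: 30.0
F [-0.17 -0.13 -3.85] T [-0.042  0.038  0.016] w 0.0179 gf 30.0 rot [-3.140e+00 -1.000e-03  1.596e+00] pos [ 0.5581 -0.11    0.2017] j [-0.39  0.3   1.51 -0.    1.32 -0.42]
F [ 0.18 -0.11 -3.57] T [-0.127  0.036 -0.034] w 0.0179 gf 30.0 rot [-3.139e+00 -1.000e-03  1.596e+00] pos [ 0.5579 -0.11    0.2011] j [-0.39  0.31  1.51 -0.    1.32 -0.42]
F [-0.08 -0.48 -3.57] T [-0.092  0.088  0.06 ] w 0.0177 gf 30.0 rot [-3.140e+00 -1.000e-03  1.596e+00] pos [ 0.5584 -0.1101  0.2018] j [-0.39  0.31  1.51  0.    1.32 -0.42]
F [ 0.27 -0.13 -3.62] T [-0.101  0.095  0.031] w 0.0175 gf 30.0 rot [-3.141 -0.     1.596] pos [ 0.5587 -0.1103  0.2024] j [-0.39  0.3   1.51 -0.    1.32 -0.42]
```

```bash
python3 -m pendant '[[[0,0,0,0,0.03,0],[0,0,0,-0.001,0.05,0],[0,0,0,-0.001,0.05,0],[0,0,0,-0.001,0.05,0],[0,0,0,-0.001,0.05,0],[0,0,0,-0.001,0.05,0],[0,0,0,-0.001,0.05,0],[0,0,0,-0.001,0.05,0]]]'
python3 -m pendant '[[[0,0,0,-0.001,0.05,0],[0,0,0,-0.001,0.05,0],[0,0,0,-0.001,0.05,0],[0,0,0,-0.001,0.05,0],[0,0,0,0,0.02,0],[0,0,0,0,0,0],[0,0,0,0,0,0],[0,0,0,0,0,0]]]'
python3 -m pendant '[[[0,0,0,0,0,0],[0,0,0,0,0,0]]]' >/dev/null; python3 q.py
python3 -m pendant '[[[0,0,0,0.001,-0.05,0],[0,0,0,0.001,-0.07,0],[0,0,0,0.001,-0.07,0],[0,0,0,0.001,-0.07,0],[0,0,0,0.001,-0.07,0],[0,0,0,0.001,-0.07,0],[0,0,0,0.001,-0.07,0],[0,0,0,0.002,-0.06,0]]]'
python3 -m pendant '[[[0,0,0,0.001,-0.04,0],[0,0,0,0.001,-0.03,0],[0,0,0,0,0,0],[0,0,0,0,0,0],[0,0,0,0,0,0]]]'
for i in 1 2 3 4 5 6; do
python3 -m pendant '[[[0,0,0,0,0,0]]]' >/dev/null; python3 q.py; done
```

```text
time_s: 5.85
tool_pos: [0.5594, -0.1103, 0.2027]
tool_rot: [-2.761, -0.002, 1.595]
contact_force: [-0.4, 0.1, -3.3]
gripper_width: 0.0179
gripper_force: 30.0
time_s: 6.52
tool_pos: [0.5589, -0.1103, 0.203]
tool_rot: [-2.543, -0.003, 1.595]
contact_force: [0.1, 0.1, -3.4]
gripper_width: 0.0182
gripper_force: 30.0
F [ 0.45  0.37 -3.65] T [-0.064 -0.677 -0.023] w 0.0176 gf 30.0 rot [-2.543 -0.003  1.594] pos [ 0.5587 -0.1104  0.2035] j [-0.28  0.72  0.99 -0.18  2.   -0.34]
time_s: 7.35
tool_pos: [0.5579, -0.1101, 0.2038]
tool_rot: [-3.076, 0.001, 1.595]
contact_force: [-0.3, -0.5, -3.9]
gripper_width: 0.0177
gripper_force: 30.0
time_s: 7.77
tool_pos: [0.5585, -0.1103, 0.203]
tool_rot: [-3.141, 0.0, 1.595]
contact_force: [0.5, 0.2, -4.0]
gripper_width: 0.0181
gripper_force: 30.0
F [ 0.54  0.57 -4.02] T [-0.076  0.066  0.04 ] w 0.0181 gf 30.0 rot [-3.141 -0.     1.595] pos [ 0.5589 -0.1103  0.2026] j [-0.39  0.31  1.51 -0.    1.33 -0.42]
F [ 0.16  0.09 -4.11] T [-0.069  0.098  0.054] w 0.0178 gf 30.0 rot [-3.141 -0.     1.596] pos [ 0.559  -0.1102  0.2024] j [-0.39  0.31  1.51 -0.    1.33 -0.42]
F [-0.54 -0.21 -4.18] T [-0.053  0.114 -0.012] w 0.018 gf 30.0 rot [-3.141 -0.     1.596] pos [ 0.5589 -0.1102  0.2023] j [-0.39  0.31  1.51 -0.    1.33 -0.42]
F [ 0.5  -0.14 -4.24] T [-0.071  0.11  -0.015] w 0.0179 gf 30.0 rot [-3.141 -0.     1.595] pos [ 0.5589 -0.1102  0.2023] j [-0.39  0.31  1.51  0.    1.33 -0.42]
F [ 0.26  1.03 -3.  ] T [-0.027  0.124 -0.021] w 0.0176 gf 30.0 rot [-3.141 -0.     1.595] pos [ 0.5588 -0.1102  0.2024] j [-0.39  0.31  1.51 -0.    1.33 -0.42]
F [ 0.4  -1.05 -3.17] T [-0.032  0.136 -0.007] w 0.018 gf 30.0 rot [-3.141 -0.     1.595] pos [ 0.5588 -0.1102  0.2025] j [-0.39  0.3   1.51  0.    1.33 -0.42]
```

```bash
for i in 1 2 3 4 5 6 7 8; do
python3 -m pendant '[[[0,0,0,0,0,0]]]' >/dev/null; python3 q.py|cut -c1-60; done
```

```text
F [-0.31 -0.86 -3.95] T [-0.03   0.092 -0.028] w 0.0182 gf 3
F [ 0.41 -0.39 -2.99] T [-0.074  0.11  -0.041] w 0.0178 gf 3
F [ 0.32 -1.28 -3.87] T [-0.067  0.078 -0.012] w 0.0179 gf 3
F [-0.57 -0.72 -3.69] T [-0.048  0.083 -0.008] w 0.0178 gf 3
F [ 0.82  0.37 -3.97] T [-0.07   0.073 -0.027] w 0.018 gf 30
F [-0.36 -0.03 -3.8 ] T [-0.129  0.079  0.007] w 0.0179 gf 3
F [-0.08  0.06 -3.62] T [-0.023  0.126 -0.032] w 0.018 gf 30
F [ 0.39  0.51 -3.95] T [-0.112  0.071  0.004] w 0.018 gf 30
```

tin_c shows a moment change of only about 0.035 N m, so it is a light one. I'll put it back and test tin_b.

```bash
python3 -m pendant '[[[0,0,-10,0,0,0],[0,0,-22,0,0,0],[0,0,-28,0,0,0],[0,0,-28,0,0,0],[0,0,-18,0,0,0],[0,0,-8,0,0,0],[0,0,-4,0,0,0],[0,0,-1,0,0,0]]]'
python3 -m pendant '[[[0,0,-0.5,0,0,0],[0,0,0,0,0,0],[0,0,0,0,0,0]]]'
python3 -m pendant '[[[0,0,0,0,0,0],[0,0,0,0,0,0],[0,0,0,0,0,0],[0,0,0,0,0,0],[0,0,0,0,0,0],[0,0,0,0,0,0]]]' 0
python3 -m pendant '[[[0,0,15,0,0,0],[0,0,30,0,0,0],[0,0,15,0,0,0],[1,-25,0,0,0,0],[0,-40,0,0,0,0],[0,-25,0,0,0,0],[0,0,-10,0,0,0],[0,0,-25,0,0,0]]]'
python3 -m pendant '[[[0,0,-15,0,0,0],[0,0,-10,0,0,0],[0,0,0,0,0,0],[0,0,0,0,0,0]]]'
```

```text
time_s: 9.6
tool_pos: [0.5588, -0.1103, 0.0835]
tool_rot: [-3.141, -0.0, 1.595]
contact_force: [-0.3, -0.5, -3.9]
gripper_width: 0.0178
gripper_force: 30.0
time_s: 9.85
tool_pos: [0.5596, -0.1106, 0.0843]
tool_rot: [3.139, 0.001, 1.595]
contact_force: [0.3, 0.6, -4.3]
gripper_width: 0.018
gripper_force: 30.0
time_s: 10.35
tool_pos: [0.5589, -0.1103, 0.0833]
tool_rot: [3.141, 0.0, 1.595]
contact_force: [0.7, 0.3, 0.0]
gripper_width: 0.0531
gripper_force: 0.0
time_s: 11.02
tool_pos: [0.562, -0.2031, 0.1108]
tool_rot: [3.135, 0.004, 1.593]
contact_force: [0.8, -0.2, -0.0]
gripper_width: 0.0926
gripper_force: 0.0
time_s: 11.35
tool_pos: [0.5595, -0.1996, 0.0828]
tool_rot: [-3.141, -0.001, 1.596]
contact_force: [0.2, 0.9, 0.2]
gripper_width: 0.0928
gripper_force: 0.0
```

```bash
python3 -m pendant '[[[0,0,0,0,0,0],[0,0,0,0,0,0],[0,0,0,0,0,0],[0,0,0,0,0,0],[0,0,0,0,0,0],[0,0,0,0,0,0],[0,0,0,0,0,0],[0,0,0,0,0,0]]]' 255
python3 -m pendant '[[[0,0,0,0,0,0],[0,0,0,0,0,0],[0,0,0,0,0,0],[0,0,0,0,0,0],[0,0,0,0,0,0],[0,0,0,0,0,0]]]'
python3 -m pendant '[[[0,0,5,0,0,0],[0,0,10,0,0,0],[0,0,20,0,0,0],[0,0,25,0,0,0],[0,0,25,0,0,0],[0,0,20,0,0,0],[0,0,10,0,0,0],[0,0,5,0,0,0]]]'
python3 -m pendant '[[[0,0,0,0,0,0],[0,0,0,0,0,0],[0,0,0,0,0,0]]]'
for i in 1 2 3 4 5 6 7 8; do
python3 -m pendant '[[[0,0,0,0,0,0]]]' >/dev/null; python3 q.py|cut -c1-60; done
python3 -m pendant '[[[0,0,0,0,0.03,0],[0,0,0,-0.001,0.05,0],[0,0,0,-0.001,0.05,0],[0,0,0,-0.001,0.05,0],[0,0,0,-0.001,0.05,0],[0,0,0,-0.001,0.05,0],[0,0,0,-0.001,0.05,0],[0,0,0,-0.001,0.05,0]]]' >/dev/null
python3 -m pendant '[[[0,0,0,-0.001,0.05,0],[0,0,0,-0.001,0.05,0],[0,0,0,-0.001,0.05,0],[0,0,0,-0.001,0.05,0],[0,0,0,0,0.02,0],[0,0,0,0,0,0],[0,0,0,0,0,0],[0,0,0,0,0,0]]]'
python3 -m pendant '[[[0,0,0,0.001,-0.05,0],[0,0,0,0.001,-0.07,0],[0,0,0,0.001,-0.07,0],[0,0,0,0.001,-0.07,0],[0,0,0,0.001,-0.07,0],[0,0,0,0.001,-0.07,0],[0,0,0,0.001,-0.07,0],[0,0,0,0.002,-0.06,0]]]' >/dev/null
python3 -m pendant '[[[0,0,0,0.001,-0.04,0],[0,0,0,0.001,-0.03,0],[0,0,0,0,0,0],[0,0,0,0,0,0],[0,0,0,0,0,0],[0,0,0,0,0,0]]]'
for i in 1 2 3 4 5 6 7 8; do
python3 -m pendant '[[[0,0,0,0,0,0]]]' >/dev/null; python3 q.py|cut -c1-60; done; python3 q.py
```

```text
time_s: 12.02
tool_pos: [0.5597, -0.2003, 0.0832]
tool_rot: [-3.142, -0.0, 1.595]
contact_force: [0.8, -0.9, -0.2]
gripper_width: 0.0444
gripper_force: 0.0
time_s: 12.52
tool_pos: [0.5599, -0.2003, 0.0832]
tool_rot: [3.141, -0.0, 1.595]
contact_force: [0.9, 1.2, -0.6]
gripper_width: 0.018
gripper_force: 30.0
time_s: 13.18
tool_pos: [0.5603, -0.2006, 0.2054]
tool_rot: [3.139, 0.002, 1.595]
contact_force: [0.7, -0.3, -3.4]
gripper_width: 0.0179
gripper_force: 30.0
time_s: 13.43
tool_pos: [0.5588, -0.1998, 0.2015]
tool_rot: [-3.139, -0.002, 1.595]
contact_force: [-0.1, -1.0, -4.5]
gripper_width: 0.0174
gripper_force: 30.0
F [ 0.17 -0.26 -3.74] T [-0.086  0.045  0.024] w 0.018 gf 30
F [ 0.71 -0.4  -4.09] T [-0.027  0.082 -0.028] w 0.0179 gf 3
F [-0.59 -0.22 -4.55] T [-0.089  0.097  0.002] w 0.0181 gf 3
F [ 0.93 -0.45 -3.44] T [-0.101  0.036 -0.06 ] w 0.0177 gf 3
F [ 0.12 -0.03 -3.69] T [-0.138  0.03   0.067] w 0.0177 gf 3
F [ 0.39  0.22 -3.71] T [-0.033  0.007  0.014] w 0.0181 gf 3
F [-0.25  0.28 -3.89] T [-0.046  0.054  0.036] w 0.0182 gf 3
F [ 0.58  0.28 -3.4 ] T [-0.053  0.073 -0.037]
[... 278 characters left out ...]
.0, -3.5]
gripper_width: 0.0179
gripper_force: 30.0
F [ 1.06  0.18 -3.92] T [-0.086  0.066  0.037] w 0.0177 gf 3
F [ 0.52  0.5  -3.96] T [-0.104  0.12  -0.04 ] w 0.0178 gf 3
F [-0.33  0.52 -3.43] T [-0.108  0.116 -0.009] w 0.0177 gf 3
F [ 0.18 -0.16 -5.46] T [-0.058  0.099 -0.031] w 0.0175 gf 3
F [-0.3   0.28 -3.98] T [-0.062  0.083 -0.   ] w 0.0179 gf 3
F [-0.48  0.66 -3.95] T [-0.038  0.095 -0.022] w 0.0182 gf 3
F [ 0.93 -0.72 -3.98] T [-0.071  0.044 -0.036] w 0.0179 gf 3
F [ 0.01 -0.42 -4.01] T [-0.09   0.133 -0.005] w 0.0178 gf 3
F [ 0.01 -0.42 -4.01] T [-0.09   0.133 -0.005] w 0.0178 gf 30.0 rot [ 3.142 -0.     1.595] pos [ 0.5598 -0.2003  0.2032] j [-0.53  0.35  1.45  0.    1.35 -0.56]
```

tin_b changed by about 0.042 N m, so it is light too. That makes tin_a the full one by elimination, and I'll test it the same way to confirm.

```bash
python3 -m pendant '[[[0,0,-10,0,0,0],[0,0,-22,0,0,0],[0,0,-28,0,0,0],[0,0,-28,0,0,0],[0,0,-18,0,0,0],[0,0,-8,0,0,0],[0,0,-4,0,0,0],[0,0,-2,0,0,0]]]'
python3 -m pendant '[[[0,0,-0.5,0,0,0],[0,0,0,0,0,0],[0,0,0,0,0,0]]]'
python3 -m pendant '[[[0,0,0,0,0,0],[0,0,0,0,0,0],[0,0,0,0,0,0],[0,0,0,0,0,0],[0,0,0,0,0,0],[0,0,0,0,0,0]]]' 0 
python3 -m pendant '[[[0,0,15,0,0,0],[0,0,30,0,0,0],[0,0,15,0,0,0],[1,-25,0,0,0,0],[1,-40,0,0,0,0],[0,-25,0,0,0,0],[0,0,-10,0,0,0],[0,0,-25,0,0,0]]]'
python3 -m pendant '[[[0,0,-15,0,0,0],[0,0,-9,0,0,0],[0,0,0,0,0,0],[0,0,0,0,0,0]]]'
python3 -m pendant '[[[0,0,0,0,0,0],[0,0,0,0,0,0],[0,0,0,0,0,0],[0,0,0,0,0,0],[0,0,0,0,0,0],[0,0,0,0,0,0],[0,0,0,0,0,0],[0,0,0,0,0,0]]]' 255
python3 -m pendant '[[[0,0,0,0,0,0],[0,0,0,0,0,0],[0,0,0,0,0,0],[0,0,0,0,0,0],[0,0,0,0,0,0],[0,0,0,0,0,0]]]'
python3 -m pendant '[[[0,0,5,0,0,0],[0,0,10,0,0,0],[0,0,20,0,0,0],[0,0,25,0,0,0],[0,0,25,0,0,0],[0,0,20,0,0,0],[0,0,10,0,0,0],[0,0,5,0,0,0]]]'
python3 -m pendant '[[[0,0,0,0,0,0],[0,0,0,0,0,0],[0,0,0,0,0,0]]]'
for i in 1 2 3 4 5 6; do
python3 -m pendant '[[[0,0,0,0,0,0]]]' >/dev/null; python3 q.py|cut -c1-60; done
python3 -m pendant '[[[0,0,0,0,0.03,0],[0,0,0,-0.001,0.05,0],[0,0,0,-0.001,0.05,0],[0,0,0,-0.001,0.05,0],[0,0,0,-0.001,0.05,0],[0,0,0,-0.001,0.05,0],[0,0,0,-0.001,0.05,0],[0,0,0,-0.001,0.05,0]]]' >/dev/null
python3 -m pendant '[[[0,0,0,-0.001,0.05,0],[0,0,0,-0.001,0.05,0],[0,0,0,-0.001,0.05,0],[0,0,0,-0.001,0.05,0],[0,0,0,0,0.02,0],[0,0,0,0,0,0],[0,0,0,0,0,0],[0,0,0,0,0,0]]]'
python3 -m pendant '[[[0,0,0,0.001,-0.05,0],[0,0,0,0.001,-0.07,0],[0,0,0,0.001,-0.07,0],[0,0,0,0.001,-0.07,0],[0,0,0,0.001,-0.07,0],[0,0,0,0.001,-0.07,0],[0,0,0,0.001,-0.07,0],[0,0,0,0.002,-0.06,0]]]' >/dev/null
python3 -m pendant '[[[0,0,0,0.001,-0.04,0],[0,0,0,0.001,-0.03,0],[0,0,0,0,0,0],[0,0,0,0,0,0],[0,0,0,0,0,0],[0,0,0,0,0,0]]]'
for i in 1 2 3 4 5 6; do
python3 -m pendant '[[[0,0,0,0,0,0]]]' >/dev/null; python3 q.py|cut -c1-60; done; python3 q.py
```

```text
time_s: 17.93
tool_pos: [0.5599, -0.2003, 0.0833]
tool_rot: [3.142, -0.0, 1.595]
contact_force: [-0.2, -0.9, -3.5]
gripper_width: 0.0177
gripper_force: 30.0
time_s: 18.18
tool_pos: [0.5606, -0.2007, 0.0838]
tool_rot: [3.14, 0.001, 1.595]
contact_force: [0.1, -0.2, -3.4]
gripper_width: 0.0182
gripper_force: 30.0
time_s: 18.68
tool_pos: [0.5599, -0.2003, 0.0829]
tool_rot: [3.141, 0.0, 1.595]
contact_force: [0.2, 0.1, -0.5]
gripper_width: 0.0535
gripper_force: 0.0
time_s: 19.35
tool_pos: [0.5637, -0.2936, 0.1105]
tool_rot: [3.136, 0.005, 1.592]
contact_force: [0.7, 0.3, 0.1]
gripper_width: 0.0928
gripper_force: 0.0
time_s: 19.68
tool_pos: [0.5617, -0.2898, 0.0834]
tool_rot: [-3.141, -0.001, 1.595]
contact_force: [0.2, 1.0, -0.1]
gripper_width: 0.0933
gripper_force: 0.0
time_s: 20.35
tool_pos: [0.5617, -0.2903, 0.0837]
tool_rot: [3.142, -0.0, 1.595]
contact_force: [0.1, 0.2, -0.4]
gripper_width: 0.044
gripper_force: 0.0
time_s: 20.85
tool_pos: [0.5619, -0.2902, 0.0836]
tool_rot: [3.141, -0.0, 1.595]
contact_force: [0.1, 1.0, 0.5]
gripper_width: 0.0181
gripper_force: 30.0
time_s: 21.52
to
[... 803 characters left out ...]
ipper_force: 30.0
time_s: 24.77
tool_pos: [0.5619, -0.2902, 0.2038]
tool_rot: [-3.141, -0.0, 1.595]
contact_force: [0.3, 0.2, -3.7]
gripper_width: 0.0179
gripper_force: 30.0
F [-0.46  0.27 -4.58] T [-0.094  0.113  0.043] w 0.018 gf 30
F [ 0.26 -0.79 -5.08] T [-0.063  0.062  0.015] w 0.0177 gf 3
F [ 1.24  0.07 -4.2 ] T [-0.035  0.114  0.04 ] w 0.0179 gf 3
F [ 0.33 -0.23 -3.89] T [-0.076  0.138 -0.017] w 0.0177 gf 3
F [ 0.06  0.05 -3.89] T [-0.112  0.101 -0.036] w 0.018 gf 30
F [-0.36 -0.49 -3.59] T [-0.106  0.039 -0.023] w 0.0176 gf 3
F [-0.36 -0.49 -3.59] T [-0.106  0.039 -0.023] w 0.0176 gf 30.0 rot [-3.141 -0.     1.595] pos [ 0.5618 -0.2902  0.2035] j [-0.65  0.42  1.35  0.    1.38 -0.68]
```

The change for tin_a is about 0.09 N m, so it is the full one. I'll carry it mouth slightly up to the tray and yaw it about 167° so the mouth faces the tray's +x. That keeps the pour tilt within the wrist's range.

```bash
python3 -m pendant '[[[0,0,8,0,0.02,0],[0,0,16,0,0.05,0],[0,0,18,-0.002,0.05,0],[0,0,12,-0.001,0.03,0],[0,0,6,0,0,0],[0,5,0,0,0,0.03],[-1,10,0,0,0,0.06],[-2,15,0,0,0,0.09]]]'
python3 -m pendant '[[[-3,20,0,0,0,0.115],[-3,20,0,0,0,0.115],[-3,20,0,0,0,0.115],[-3,20,0,0,0,0.115],[-3,20,0,0,0,0.115],[-3,20,0,0,0,0.115],[-3,20,0,0,0,0.115],[-3,20,0,0,0,0.115]]]'
python3 -m pendant '[[[-3,20,0,0,0,0.115],[-3,20,0,0,0,0.115],[-3,20,0,0,0,0.115],[-3,20,0,0,0,0.115],[-3,20,0,0,0,0.115],[-3,20,0,0,0,0.115],[-3,20,0,0,0,0.115],[-2,20,0,0,0,0.115]]]'
python3 -m pendant '[[[-2,20,0,0,0,0.115],[-2,20,0,0,0,0.115],[-2,20,0,0,0,0.115],[-2,20,0,0,0,0.115],[-2,20,0,0,0,0.115],[-2,20,0,0,0,0.115],[-1,20,0,0,0,0.115],[0,13,0,0,0,0.06]]]'
python3 -m pendant '[[[0,6,0,0,0,0.03],[0,0,0,0,0,0],[0,0,0,0,0,0],[0,0,0,0,0,0]]]'; python3 q.py
python3 - <<'E'
from station import camera
import cv2; cv2.imwrite('pics/carry.png',camera('side')[0][:,:,::-1])
E
```

```text
time_s: 25.93
tool_pos: [0.5582, -0.2608, 0.2623]
tool_rot: [-2.991, -0.001, 1.777]
contact_force: [0.4, -0.3, -4.4]
gripper_width: 0.018
gripper_force: 30.0
time_s: 26.6
tool_pos: [0.5335, -0.0987, 0.2627]
tool_rot: [-2.992, -0.002, 2.701]
contact_force: [0.6, 0.6, -3.2]
gripper_width: 0.0179
gripper_force: 30.0
time_s: 27.27
tool_pos: [0.5099, 0.061, 0.2627]
tool_rot: [-2.993, -0.001, -2.662]
contact_force: [1.3, 0.4, -3.3]
gripper_width: 0.0177
gripper_force: 30.0
time_s: 27.93
tool_pos: [0.4968, 0.2142, 0.2627]
tool_rot: [-2.993, -0.0, -1.796]
contact_force: [0.4, 0.9, -4.0]
gripper_width: 0.018
gripper_force: 30.0
time_s: 28.27
tool_pos: [0.4985, 0.218, 0.2633]
tool_rot: [-2.992, -0.001, -1.776]
contact_force: [-0.2, 0.5, -3.4]
gripper_width: 0.0174
gripper_force: 30.0
F [-0.16  0.52 -3.43] T [0.122 0.258 0.033] w 0.0174 gf 30.0 rot [-2.992e+00 -1.000e-03 -1.776e+00] pos [0.4985 0.218  0.2633] j [ 0.25  0.14  1.58 -0.07  1.28 -2.67]
```

View pics/carry.png

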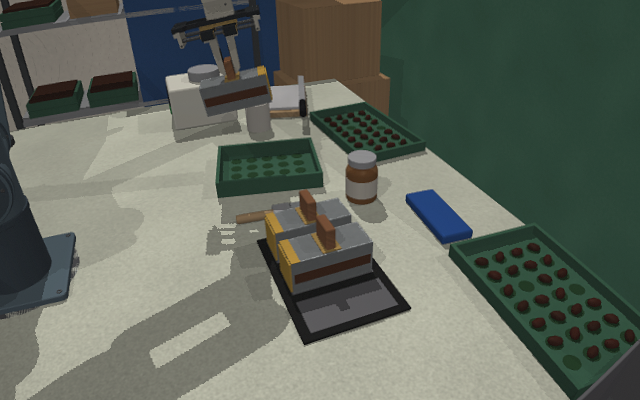

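The picture shows tin_a above the tray at about (235,88), mouth slightly up and facing away from the robot. The other two tins stand on their marks and the brush and jar are undisturbed. Next I lower it and pour.

```bash
python3 -m pendant '[[[0,0,-8,0,0,0],[0,0,-15,0,0,0],[0,0,-15,0,0,0],[0,0,-12,0,0,0],[0,0,-7,0.006,0.03,0],[0,0,0,0.012,0.059,0],[0,0,0,0.012,0.059,0],[0,0,0,0.012,0.059,0]]]'
python3 -m pendant '[[[0,0,0,0.012,0.059,0],[0,0,0,0.012,0.059,0],[0,0,0,0.012,0.059,0],[0,0,0,0.012,0.059,0],[0,0,0,0.012,0.059,0],[0,0,0,0.012,0.059,0],[0,0,0,0.012,0.059,0],[0,0,0,0.012,0.059,0]]]'
python3 -m pendant '[[[0,0,0,0.012,0.059,0],[0,0,0,0.012,0.059,0],[0,0,0,0.012,0.059,0],[0,0,0,0.012,0.059,0],[0,0,0,0.012,0.059,0],[0,0,0,0.012,0.059,0],[0,0,0,0.012,0.059,0],[0,0,0,0.006,0.03,0]]]'; python3 q.py
python3 -m pendant '[[[0,0,0,0,0,0],[0,0,0,0,0,0],[0,0,0,0,0,0],[0,0,0,0,0,0],[0,0,0,0,0,0],[0,0,0,0,0,0]]]'; python3 q.py
python3 - <<'E'
from station import camera
import cv2,numpy as np
a=camera('side')[0][60:220,150:390,::-1];b=camera('top')[0][120:300,150:350,::-1]
a=cv2.resize(a,(400,266));b=cv2.resize(b,(400,360))
c=np.zeros((360,800,3),np.uint8);c[:266,:400]=a;c[:,400:]=b;cv2.imwrite('pics/pour.png',c)
E
```

```text
time_s: 28.98
tool_pos: [0.4992, 0.2186, 0.2069]
tool_rot: [3.077, -0.001, -1.774]
contact_force: [1.1, 0.0, -4.2]
gripper_width: 0.0179
gripper_force: 30.0
time_s: 29.65
tool_pos: [0.5003, 0.2182, 0.2066]
tool_rot: [2.597, -0.001, -1.774]
contact_force: [-0.3, 1.0, -2.5]
gripper_width: 0.0176
gripper_force: 30.0
time_s: 30.32
tool_pos: [0.5002, 0.2179, 0.2048]
tool_rot: [2.144, -0.002, -1.774]
contact_force: [-0.2, -0.1, -2.4]
gripper_width: 0.018
gripper_force: 30.0
F [-0.18 -0.09 -2.39] T [-0.138 -0.849  0.046] w 0.018 gf 30.0 rot [ 2.144e+00 -2.000e-03 -1.774e+00] pos [0.5002 0.2179 0.2048] j [ 0.06  0.88  0.94  0.29  2.29 -2.8 ]
time_s: 30.82
tool_pos: [0.4988, 0.2189, 0.2074]
tool_rot: [2.149, -0.002, -1.771]
contact_force: [-0.6, -0.4, -2.3]
gripper_width: 0.0179
gripper_force: 30.0
F [-0.61 -0.39 -2.32] T [-0.152 -0.798  0.018] w 0.0179 gf 30.0 rot [ 2.149e+00 -2.000e-03 -1.771e+00] pos [0.4988 0.2189 0.2074] j [ 0.06  0.87  0.94  0.29  2.29 -2.8 ]
```

View pics/pour.png

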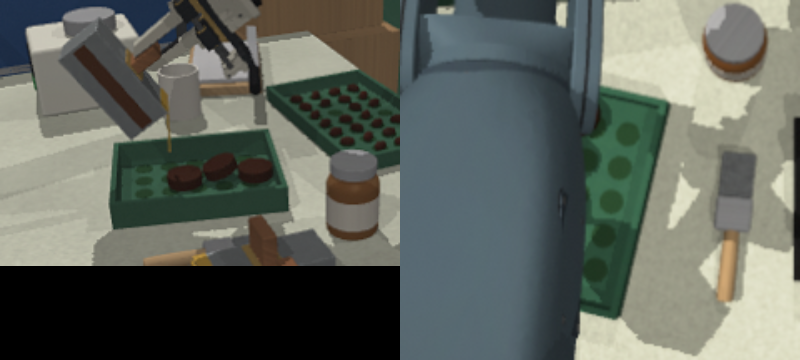

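All three tablets lie in the tray (left panel, about (185,178), (220,167) and (255,170)), and the load fell by about 1.5 N. Now I level the tin and carry it back.

```bash
python3 -m pendant '[[[0,0,10,-0.008,-0.039,0],[0,0,15,-0.016,-0.078,0],[0,0,15,-0.016,-0.078,0],[0,0,10,-0.016,-0.078,0],[0,0,7,-0.016,-0.078,0],[0,0,0,-0.016,-0.078,0],[0,0,0,-0.016,-0.078,0],[0,0,0,-0.016,-0.078,0]]]'
python3 -m pendant '[[[0,0,0,-0.016,-0.078,0],[0,0,0,-0.016,-0.078,0],[0,0,0,-0.016,-0.078,0],[0,0,0,-0.016,-0.078,0],[0,0,0,-0.016,-0.078,0],[0,0,0,0,0,0],[0,0,0,0,0,0],[0,0,0,0,0,0]]]'; python3 q.py
python3 -m pendant '[[[1,-10,0,0,0,-0.06],[1,-15,0,0,0,-0.08],[2,-20,0,0,0,-0.115],[2,-20,0,0,0,-0.115],[2,-20,0,0,0,-0.115],[2,-20,0,0,0,-0.115],[2,-20,0,0,0,-0.115],[3,-20,0,0,0,-0.115]]]'
python3 -m pendant '[[[3,-20,0,0,0,-0.115],[3,-20,0,0,0,-0.115],[3,-20,0,0,0,-0.115],[3,-20,0,0,0,-0.115],[3,-20,0,0,0,-0.115],[3,-20,0,0,0,-0.115],[3,-20,0,0,0,-0.115],[3,-20,0,0,0,-0.115]]]'
python3 -m pendant '[[[3,-20,0,0,0,-0.115],[3,-20,0,0,0,-0.115],[3,-20,0,0,0,-0.115],[3,-20,0,0,0,-0.115],[3,-20,0,0,0,-0.115],[3,-20,0,0,0,-0.115],[3,-20,0,0,0,-0.115],[0,-20,0,0,0,-0.115]]]'
python3 -m pendant '[[[0,-15,0,0,0,-0.06],[0,-5,0,0,0,-0.03],[0,0,0,0,0,0],[0,0,0,0,0,0],[0,0,0,0,0,0],[0,0,0,0,0,0]]]'; python3 q.py
```

```text
time_s: 31.58
tool_pos: [0.4986, 0.2187, 0.2646]
tool_rot: [2.749, -0.003, -1.773]
contact_force: [0.5, 0.3, -2.9]
gripper_width: 0.0176
gripper_force: 30.0
time_s: 32.25
tool_pos: [0.4986, 0.2187, 0.2638]
tool_rot: [3.14, -0.003, -1.775]
contact_force: [0.5, -1.1, -3.1]
gripper_width: 0.0179
gripper_force: 30.0
F [ 0.5  -1.15 -3.13] T [ 0.064  0.049 -0.001] w 0.0179 gf 30.0 rot [ 3.140e+00 -3.000e-03 -1.775e+00] pos [0.4986 0.2187 0.2638] j [ 0.21  0.22  1.47 -0.    1.45 -2.73]
time_s: 32.92
tool_pos: [0.5143, 0.0722, 0.2629]
tool_rot: [3.14, -0.005, -2.611]
contact_force: [0.0, 0.2, -2.8]
gripper_width: 0.0181
gripper_force: 30.0
time_s: 33.58
tool_pos: [0.5382, -0.0881, 0.2628]
tool_rot: [3.141, -0.006, 2.752]
contact_force: [0.3, -0.4, -2.2]
gripper_width: 0.0177
gripper_force: 30.0
time_s: 34.25
tool_pos: [0.5592, -0.2483, 0.2623]
tool_rot: [-3.14, -0.006, 1.832]
contact_force: [1.2, -0.0, -2.9]
gripper_width: 0.0179
gripper_force: 30.0
time_s: 34.75
tool_pos: [0.5589, -0.2653, 0.2637]
tool_rot: [-3.141, -0.003, 1.75]
contact_force: [-0.4, -0.5, -2.4]
gripper_width: 0.0179
gripper_force: 30.0
F [-0.39 -0.48 -2.38] T [-0.036  0.079 -0.017] w 0.0179 gf 30.0 rot [-3.141e+00 -3.000e-03  1.750e+00] pos [ 0.5589 -0.2653  0.2637] j [-0.62  0.36  1.28  0.    1.5  -0.8 ]
```

```bash
python3 -m pendant '[[[1,-5,0,0,0,-0.03],[1,-10,0,0,0,-0.06],[1,-7,0,0,0,-0.045],[0,-3,0,0,0,-0.02],[0,0,-10,0,0,0],[0,0,-25,0,0,0],[0,0,-25,0,0,0],[0,0,-20,0,0,0]]]'
python3 -m pendant '[[[0,0,-10,0,0,0],[0,0,0,0,0,0],[0,0,0,0,0,0],[0,0,0,0,0,0],[0,0,0,0,0,0]]]'; python3 q.py
```

```text
time_s: 35.42
tool_pos: [0.5611, -0.2901, 0.1814]
tool_rot: [-3.14, -0.004, 1.595]
contact_force: [-1.1, 1.2, -3.3]
gripper_width: 0.0174
gripper_force: 30.0
time_s: 35.83
tool_pos: [0.5626, -0.2918, 0.1755]
tool_rot: [3.139, -0.001, 1.594]
contact_force: [-0.3, 0.2, -2.4]
gripper_width: 0.0179
gripper_force: 30.0
F [-0.28  0.25 -2.37] T [-0.068  0.023 -0.036] w 0.0179 gf 30.0 rot [ 3.139e+00 -1.000e-03  1.594e+00] pos [ 0.5626 -0.2918  0.1755] j [-0.66  0.44  1.38  0.    1.32 -0.68]
```

```bash
python3 -m pendant '[[[0,1,-10,0,0,0],[0,0,-20,0,0,0],[0,0,-22,0,0,0],[0,0,-18,0,0,0],[0,0,-10,0,0,0],[0,0,-5,0,0,0],[0,0,-2,0,0,0],[0,0,-1,0,0,0]]]'
python3 -m pendant '[[[0,0,-1,0,0,0],[0,0,0,0,0,0],[0,0,0,0,0,0],[0,0,0,0,0,0],[0,0,0,0,0,0],[0,0,0,0,0,0],[0,0,0,0,0,0],[0,0,0,0,0,0]]]'; python3 q.py
python3 -m pendant '[[[0,0,-0.5,0,0,0],[0,0,0,0,0,0],[0,0,0,0,0,0],[0,0,0,0,0,0]]]'; python3 q.py
```

```text
time_s: 36.5
tool_pos: [0.5622, -0.2906, 0.0861]
tool_rot: [3.141, -0.002, 1.593]
contact_force: [-0.4, -0.1, -3.1]
gripper_width: 0.0175
gripper_force: 30.0
time_s: 37.17
tool_pos: [0.5618, -0.2903, 0.0847]
tool_rot: [-3.141, -0.003, 1.593]
contact_force: [-0.1, -0.1, -2.9]
gripper_width: 0.018
gripper_force: 30.0
F [-0.05 -0.09 -2.91] T [-0.087  0.117  0.076] w 0.018 gf 30.0 rot [-3.141e+00 -3.000e-03  1.593e+00] pos [ 0.5618 -0.2903  0.0847] j [-0.65  0.51  1.49  0.    1.13 -0.68]
time_s: 37.5
tool_pos: [0.5617, -0.2902, 0.0841]
tool_rot: [-3.141, -0.003, 1.594]
contact_force: [0.2, 0.1, -2.6]
gripper_width: 0.0177
gripper_force: 30.0
F [ 0.16  0.11 -2.63] T [-0.092  0.054 -0.029] w 0.0177 gf 30.0 rot [-3.141e+00 -3.000e-03  1.594e+00] pos [ 0.5617 -0.2902  0.0841] j [-0.65  0.52  1.5   0.    1.13 -0.68]
```

Only about 0.5 mm remains, so I'll release, retreat and check.

```bash
python3 -m pendant '[[[0,0,-0.5,0,0,0],[0,0,0,0,0,0],[0,0,0,0,0,0]]]'
python3 -m pendant '[[[0,0,0,0,0,0],[0,0,0,0,0,0],[0,0,0,0,0,0],[0,0,0,0,0,0],[0,0,0,0,0,0],[0,0,0,0,0,0]]]' 0
python3 -m pendant '[[[0,0,10,0,0,0],[0,0,20,0,0,0],[0,0,30,0,0,0],[0,0,40,0,0,0],[0,0,40,0,0,0],[-20,0,20,0,0,0],[-30,0,0,0,0,0],[-35,0,0,0,0,0]]]'
python3 -m pendant '[[[-35,0,0,0,0,0],[-35,0,0,0,0,0],[-35,0,0,0,0,0],[-35,0,0,0,0,0],[0,0,0,0,0,0],[0,0,0,0,0,0]]]'
python3 - <<'E'
from station import camera
import cv2,numpy as np
a=camera('side')[0][:,:,::-1];b=camera('top')[0][:,:,::-1]
c=np.vstack([a[130:350,200:500],b[120:290,170:470+0]][:2]) if 0 else np.zeros((400,800,3),np.uint8)
c[:293,:400]=cv2.resize(a[130:350,200:500],(400,293));c[:240,400:]=cv2.resize(b[115:300,165:485],(400,240));cv2.imwrite('pics/end.png',c)
E
```

```text
time_s: 37.75
tool_pos: [0.5618, -0.2903, 0.0837]
tool_rot: [-3.141, -0.003, 1.593]
contact_force: [0.2, 0.4, -2.3]
gripper_width: 0.0178
gripper_force: 30.0
time_s: 38.25
tool_pos: [0.5618, -0.2903, 0.0837]
tool_rot: [-3.141, -0.003, 1.594]
contact_force: [0.8, -0.5, -0.4]
gripper_width: 0.0535
gripper_force: 0.0
time_s: 38.92
tool_pos: [0.4775, -0.2908, 0.2464]
tool_rot: [3.138, 0.001, 1.595]
contact_force: [0.1, -0.4, -0.2]
gripper_width: 0.0929
gripper_force: 0.0
time_s: 39.42
tool_pos: [0.3357, -0.2905, 0.2449]
tool_rot: [3.141, -0.001, 1.591]
contact_force: [0.1, -0.2, 0.1]
gripper_width: 0.0929
gripper_force: 0.0
```

View pics/end.png

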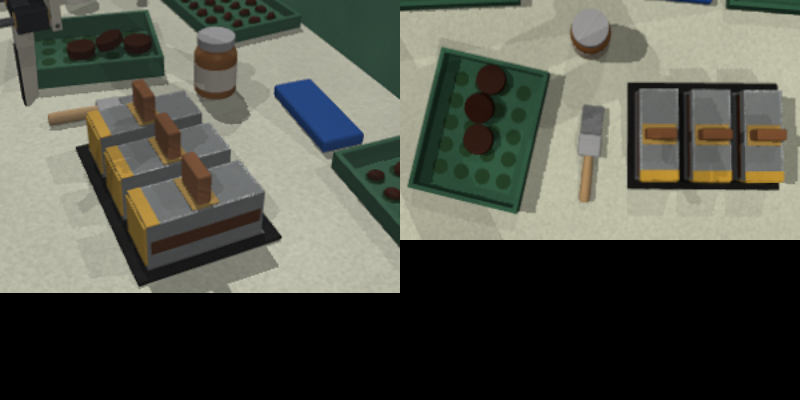

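The three tablets lie in the tray (right panel, (490,80), (480,107) and (478,139)). All three tins stand upright on the mat, and the brush and jar are where they were. Handing in.

```bash
python3 -c "
from station import ticket
print(ticket.finish_job())"
```

```text
the job is handed in; nothing more can be done
None
```

The job is handed in at about 39.5 s: tin_a was the full tin, its three tablets are in the green tray, all three tins stand upright on the mat, and the brush and jar were left where they were.

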